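# Dispense one wrapped chocolate and slide it into the serving tray

### The arm

A 6-joint arm with a two-finger parallel gripper is mounted at the origin on the work surface. World frame = base frame: x ahead of the robot, y to its left, z up, the work surface at z = 0. Lengths are in m, angles in rad, forces in N, time in s.
With the tool pointing down it reaches from about 0.275 to 0.725 m from the base axis. Payload 5.6 kg.
Tool frame: the origin (TCP) lies at the very end of the fingers, on their centre line; the grasp point (between the pads) lies 19 mm behind it; z points along the fingers, y is the direction in which the jaws open and shut (so a half turn about z gives the same grasp; the last joint's range is limited). The gripper opens to 85 mm and grips with 20 to 120 N. Pads are 22 mm wide; open, the fingers measure 114 mm over their backs; the gripper's body (76 mm by 85 mm) begins 54 mm behind the grasp point. The pads swing forward as they close: fully open they stand 13 mm farther back than shut.
Start: joints at [1.475, 0.255, 0.108, 0, -1.424, -0.285], TCP at [0.204, 0.511, 0.205] pointing down, gripper open.
Joint ranges: [-2.95, 2.95], [-1.21, 1.97], [-1.09, 1.5], [-2.87, 1.71], [-2.94, -0.07], [-3.05, 3.05]. Speed limits (rad/s): [2.57, 2.57, 3.14, 3.14, 3.14, 3.14].

### API

Orientations are given as a rotation vector (axis times angle).
In Python, from workcell import env gives the robot as it stands. The module is installed in compiled form; this text tells all that it offers.
- The arm moves only by the shell command python3 -m jog 'ROWS' [FORCE]. ROWS is JSON, a list of rows, each an object with "delta_pos": the shift along the tool's x, y, z in cm, a list of three; "dr": the turn, a rotation vector about the tool's x, y, z in rad, a list of three; "hand": the finger opening in cm, from 0 to 8.54. A call has 1 to 8 rows; each row shifts and turns the commanded pose from where the row before left it, along the tool's axes as they then stand; what a row does not reach is not made up. A row lasts 1/8 s, in which the tool goes at most 62.5 mm and 10.7 degrees, less where a joint would pass 70% of its speed; a pose out of reach is approached as far as the arm can. A call with a gripper value outside its range is refused whole. The fingers move at their own pace and stop on an object; FORCE is the grip in N (left out, the last holds). Time passes only in rows, so rows that do not move let the fingers close. It gives the time, the measured TCP pose, the force and the opening at its end, in the units of the state.
- env.read_state(): the state, without advancing time (a new reading comes with each control period).
- env.capture(name): name is "scene" or "top" or "wrist"; returns a dict with "frame" (384x512x3 uint8, red, green, blue), "fx", "fy", "cx", "cy" (pixels), "world_to_cam" (4x4, takes a point from world to camera coordinates). Camera axes: x right, y down, z forward; pixel columns grow to the right and rows downward; lengths in m; the calibration is good to about 2 mm. A picture is of the moment at which its call begins. There is no depth.
- env.job_done(): hands the job in, once; it reports no verdict.
The state is a dict: "time": time; "joint_pos": joint angles; "joint_velocities": joint speeds; "tau": joint torques, N m; "tcp_pos": TCP position; "orientation": TCP orientation; "contact_force": force on the tool from outside, world axes, zero at the start; "torque": the same for the moment, N m; "opening": finger opening in m.
Only numpy, scipy, OpenCV 4.12 (cv2) and the standard library are available. Lean on these libraries where they do the work, as an engineer would, in place of code of your own. Each camera call takes 0.05 s, during which the arm holds its last target. There are 200 camera calls.

### The job

Press the plunger of the chocolate dispenser all the way down once and let it come back up, so that a single chocolate comes out on the ledge; then push that chocolate sideways off the ledge so that it lies flat in the open wooden tray beside it. Only push the chocolate, never lift it; leave the other chocolates in the dispenser, and leave the tray, the packed box, the jar and the scoop where they stand.

Things in the scene. Friction and masses are not known exactly. Their poses are not given: they have to be found in the camera images.
- dispenser: Counter-top chocolate dispenser, fixed. Origin: centre of its underside, on the counter; x runs lengthwise from the ledge (negative x, the end away from the robot) to the plunger (positive x, robot side), y across, z up. Base plate 200 mm long (x -100 to 100), 64 mm wide; its top face, the deck on which the chocolates slide, is 18 mm above the counter. See-through crank housing at x 16 to 100 mm, 56 mm wide, top at 72 mm.
- tower_top (a point): Centre of the open top of the clear square tower that holds the stack: outside 49 x 49 mm, at x = -10 mm of the dispenser, 73 mm above the counter. Pressing the plunger makes a tongue push the lowest chocolate out under the tower's front wall (towards -x), 1.7 mm per mm of stroke; when the plunger rises, the tongue draws back and the next chocolate drops down.
- ledge (a point): Point on the deck (18 mm above the counter) at x = -67 mm, y = 0 of the dispenser: middle of the bare ledge in front of the tower (x -96 to -35 mm, 64 mm wide, open at both sides, a 6 mm high stop lip at its outer end). After a full stroke the chocolate's centre lies at about x = -59 mm or up to 17 mm further out, y about 0.
- plunger (a joint): Plunger stroke in m: 0 = up (rest), 0.030 = fully down. A spring returns it by itself when released; it needs 3 N to start and about 8 to 12 N to hold fully down. The chocolate is clear of the tower only at the full stroke (over 0.028).
- plunger_top (a point): Centre of the top of the plunger's round black palm cap, 40 mm in diameter, slightly chamfered, flat top 32 mm wide, on a 12 mm steel rod; about 126 mm above the counter at rest, 96 mm fully down; x = 70, y = 0 mm in the dispenser's frame. It moves straight down.
- choc0_center (a point): The lowest chocolate in the tower at the start, the one that comes out first: wrapped chocolate tablet in plain gold foil with a round white paper seal on top, 40 x 40 x 12 mm, 24 g, all four alike; the point is its centre (half-way up), z axis up through the seal. At the start its centre is 24 mm above the counter, and so it is on the ledge.
- choc1_center (a point): Second chocolate from below (must stay in the tower; drops one place, 12 mm): wrapped chocolate tablet in plain gold foil with a round white paper seal on top, 40 x 40 x 12 mm, 24 g, all four alike; the point is its centre (half-way up), z axis up through the seal. 
- choc2_center (a point): Third chocolate from below (must stay in the tower): wrapped chocolate tablet in plain gold foil with a round white paper seal on top, 40 x 40 x 12 mm, 24 g, all four alike; the point is its centre (half-way up), z axis up through the seal. 
- choc3_center (a point): Top chocolate of the stack (must stay in the tower): wrapped chocolate tablet in plain gold foil with a round white paper seal on top, 40 x 40 x 12 mm, 24 g, all four alike; the point is its centre (half-way up), z axis up through the seal. 
- tray: Shallow open tray of light wood, loose, 300 g, 110 mm (its x) x 100 mm (its y), 15 mm high, walls 5 mm, inner floor 5 mm above the counter. Origin: centre of its underside; axes parallel to the dispenser's. It stands beside the ledge, left or right of it, 3 to 6 mm from the base plate, centre about 87 mm from the dispenser's centre line. Its rim is 3 mm lower than the deck: a chocolate can be pushed over it.
- giftbox: Closed flat white carton with gold bands, packed, loose, 200 g, 112 x 102 mm, 14 mm high. Origin: centre of its underside. It stands at the other side of the ledge, opposite the tray. To be left alone.
- jar: Bystander: amber glass jar with wooden lid, 64 mm in diameter, 95 mm high, loose, standing beside the housing. Origin: centre of its underside.
- scoop: Bystander: steel sweet scoop with wooden handle, about 160 mm long, 50 mm wide, 28 mm high, loose, lying on the other side of the housing. Origin: rear end of the trough's underside; the handle runs to its -x.
Not all that is in view belongs to the job. Of the things that look like the tray, take the one that is nearest to the robot's base at the start. There is more than one size of the dispenser; the one meant has the size given above.

How it is judged:
On the way, in this order (a step that is already met when the one before it is completed fails the run):
1. the plunger is pressed fully down and the lowest chocolate has come out onto the ledge (value of joint plunger above 0.027 m and x of choc0_center in the frame of dispenser below -0.05 m), for 0.05 s.
2. the plunger has come back up, with the chocolate still on the ledge (value of joint plunger below 0.004 m and z of choc0_center in the frame of dispenser above 0.021 m and x of choc0_center in the frame of dispenser below -0.05 m), for 0.05 s.
3. the chocolate lies in the tray (x of choc0_center in the frame of tray between -0.04 and 0.04 m and y of choc0_center in the frame of tray between -0.035 and 0.035 m and z of choc0_center in the frame of tray below 0.0135 m and angle between the z axis of choc0_center and the z axis of tray, either way round below 0.1 rad), for 0.2 s.
At the end, for the whole second after the job is handed in: The dispensed chocolate lies flat (within 0.1 rad) on the floor of the wooden tray; the other three are still in the tower, each at most one place lower; the plunger is up again (within 3 mm) (all of step 3 and x of choc1_center in the frame of dispenser between -0.016 and -0.004 m and distance of each of choc1_center, choc2_center, choc3_center from where it was at the start of the episode below 0.02 m and x of choc2_center in the frame of dispenser between -0.016 and -0.004 m and x of choc3_center in the frame of dispenser between -0.016 and -0.004 m and value of joint plunger below 0.003 m); the robot touches nothing.
It fails at once if the dispensed chocolate is lifted (its centre 20 mm or more above where it lay on the deck) (height (world z) of choc0_center above 0.044 m).
It fails at once if a second chocolate is pushed out of its place, or one is taken from the tower (moved over 20 mm) (distance of any of choc1_center, choc2_center, choc3_center from where it was at the start of the episode above 0.02 m).
It fails at once if the tray, packed box, jar or scoop is moved (over 15 mm) (distance of any of tray, giftbox, jar, scoop from where it was at the start of the episode above 0.015 m).
It fails at once if the jar is tipped (angle between jar's own z axis and vertical above 0.3 rad).
It also fails if it takes over 42 s, if anything falls off the work surface, if the arm or the gripper's body presses on something with over 40 N, if the wrist force passes 120 N, or if a joint passes its speed limit or range.

## Working session

There is one attempt and no reset: what is moved stays moved. The work goes in short steps, Python scripts to look and compute and a shell command to move; the robot and the scene stay as the last step left them, time stands still between calls to the robot, and variables do not carry over. Pictures are saved under pics/ and viewed, about 8 in all and at most 12, crops included, and the job is handed in when it is done.

```bash
mkdir -p pics; cat > h.py <<'E'
import numpy as np, cv2
from workcell import env
from scipy.spatial.transform import Rotation as R
def shot(n,f=None):
    c=env.capture(n)
    if f: cv2.imwrite('pics/'+f,cv2.cvtColor(c['frame'],cv2.COLOR_RGB2BGR))
    return c
def ray(c,u,v,z):
    T=np.array(c['world_to_cam']);Rm=T[:3,:3];o=-Rm.T@T[:3,3]
    d=Rm.T@np.array([(u-c['cx'])/c['fx'],(v-c['cy'])/c['fy'],1]);return o+d*(z-o[2])/d[2]
def proj(c,p):
    q=np.array(c['world_to_cam'])@np.r_[p,1];return np.array([c['fx']*q[0]/q[2]+c['cx'],c['fy']*q[1]/q[2]+c['cy']])
E
python3 - <<'E'
from h import *
import pickle
cs={n:shot(n) for n in("top","scene")}
pickle.dump(cs,open('c.pkl','wb'))
for n in cs:
    cv2.imwrite(f'pics/{n}0.png',cv2.resize(cv2.cvtColor(cs[n]['frame'],cv2.COLOR_RGB2BGR),(800,600)))
    c=cs[n];T=np.array(c['world_to_cam']);print(n,-T[:3,:3].T@T[:3,3],c['fx'])
s=env.read_state();print(s['time'],s['tcp_pos'],R.from_rotvec(s['orientation']).as_matrix().round(3))
E
```

```text
top [0.47664755 0.03965362 0.84159647] 387.41480367953454
scene [ 1.08958712 -0.05442365  0.64958069] 390.1999937290038
0.1 [0.20420023 0.51016072 0.20409542] [[ 0.928 -0.372 -0.001]
 [-0.372 -0.928 -0.002]
 [ 0.     0.002 -1.   ]]
```

View pics/top0.png

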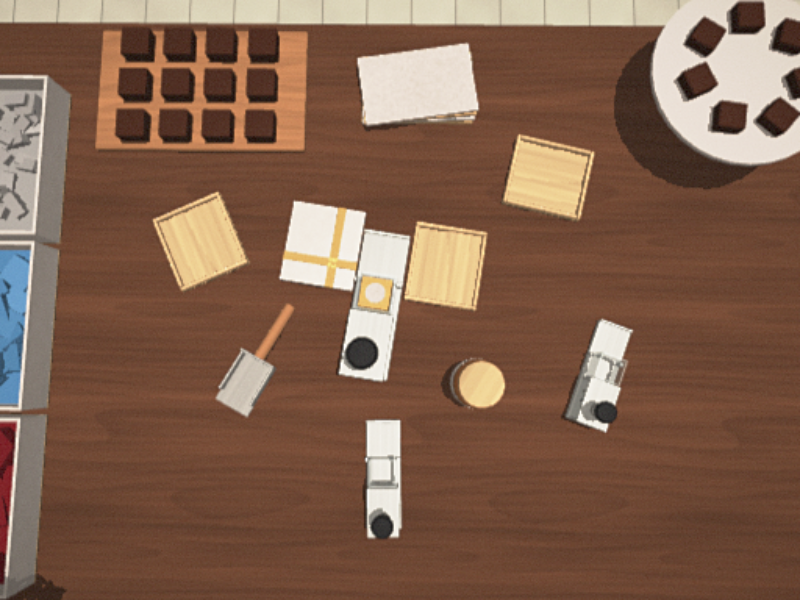

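View pics/scene0.png

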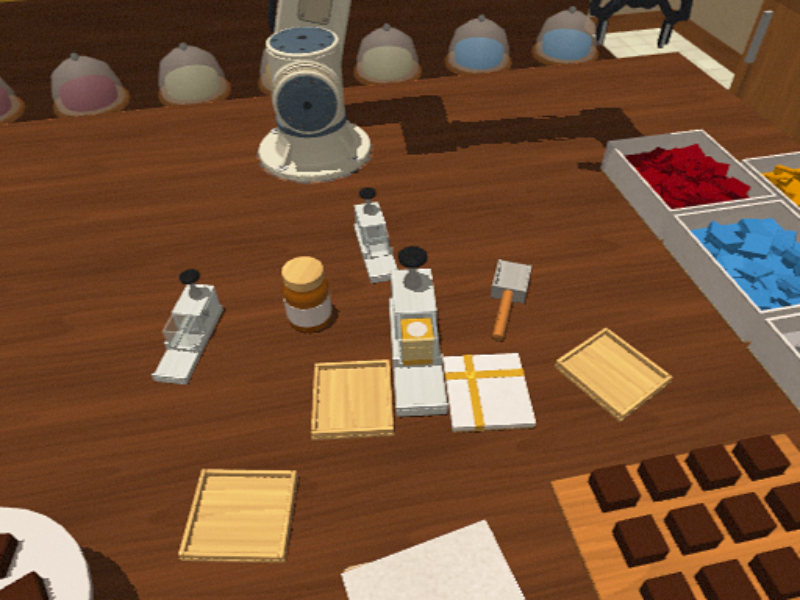

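The top view shows the dispenser that has gold chocolates with its cap at (361,352) and seal at (375,292). The near tray is at (446,265) to its right (-y), the giftbox is on the left, the jar is at (478,384) and the scoop at (250,370). Next I measure these.

```bash
python3 - <<'E'
from h import *
import pickle
cs=pickle.load(open('c.pkl','rb'));c=cs['top'];s=1.5625
hsv=cv2.cvtColor(c['frame'],cv2.COLOR_RGB2HSV)
def comp(m,u,v):
    m=m.astype(np.uint8);n,l,st,ce=cv2.connectedComponentsWithStats(m,connectivity=4)
    k=l[int(v/s),int(u/s)];mm=(l==k).astype(np.uint8)
    ct=max(cv2.findContours(mm,cv2.RETR_EXTERNAL,cv2.CHAIN_APPROX_NONE)[0],key=cv2.contourArea)
    return ct,st[k],k
H,S,V=[hsv[...,i].astype(int) for i in range(3)]
ct,st,k=comp(V<50,361,352);(u,v),r=cv2.minEnclosingCircle(ct);pl=ray(c,u,v,.124);print('plunger',pl,st,2*r,2*r/c['fx']*(.8416-.124))
ct,st,k=comp((S<110)&(V>140),375,292);M=cv2.moments(ct);se=ray(c,M['m10']/M['m00'],M['m01']/M['m00'],.066);print('seal',se,st)
m=(H>12)&(H<28)&(S>60)&(S<150)&(V>150)
ct,st,k=comp(m,446,265);b=cv2.boxPoints(cv2.minAreaRect(ct));q=np.array([ray(c,*p,.015) for p in b]);print('tray',k,st,q.mean(0));print(q, np.linalg.norm(np.diff(q,axis=0),axis=1))
d=q[0]-q[1]
print('axis pl->seal',np.degrees(np.arctan2(*(pl-se)[[1,0]])),np.linalg.norm((pl-se)[:2]))
ax=[(np.degrees(np.arctan2(e[1],e[0]))) for e in np.diff(q,axis=0)];print('tray angles',ax)
for n,p,z in(('endL',(362,231),.024),('endR',(410,237),.024)): print(n,ray(c,p[0]/s,p[1]/s,z))
ct,st,k=comp(m,480,384);(u,v),r=cv2.minEnclosingCircle(ct);print('jar',ray(c,u,v,.095),r)
c2=cs['scene']
for n,p in(('plunger',pl),('seal',se),('tray',q.mean(0))):print(n,proj(c2,p)*s)
E
```

```text
plunger [0.55810821 0.04243015 0.124     ] [     0      0    512    384 194583] 638.6002197265625 1.1828652734056304
seal [0.57371129 0.07467932 0.066     ] [233 181  14  13 147]
tray 420 [ 259  142   53   57 2310] [ 0.61869677 -0.02038414  0.015     ]
[[ 0.57091446  0.0373716   0.015     ]
 [ 0.68143989  0.02108163  0.015     ]
 [ 0.66620116 -0.07883752  0.015     ]
 [ 0.55623156 -0.06115227  0.015     ]] [0.11171945 0.1010745  0.11138259]
axis pl->seal -115.81903194228627 0.035825486939981895
tray angles [np.float64(-8.38426980117664), np.float64(-98.67139328644936), np.float64(170.8639479199667)]
endL [0.66353451 0.09502863 0.024     ]
endR [0.65570486 0.02885357 0.024     ]
jar [ 0.45831607 -0.05873035  0.095     ] 15.046639442443848
plunger [388.55989083 291.58338148]
seal [416.26712104 328.18825007]
tray [351.40489383 392.38713818]
```

```bash
python3 - <<'E'
from h import *
import pickle
cs=pickle.load(open('c.pkl','rb'));s=1.5625
P=[]
for n,(a,b),z in(('top',(361,352),.126),('scene',(412,256),.126)):
    c=cs[n];V=c['frame'].max(2);u,v=int(a/s),int(b/s);print(V[v,u-14:u+15])
    w=(V[v-16:v+17,u-16:u+17]<45).astype(np.uint8)
    nn,l,st,ce=cv2.connectedComponentsWithStats(w);k=1+np.argmax(st[1:,4]);print(st[k])
    x,y,ww,h=st[k][:4];uv=(u-16+x+(ww-1)/2,v-16+y+(h-1)/2);print(n,uv,ray(c,*uv,z),proj(c,[.4946,.0868,.126]))
s_=env.read_state();T=R.from_rotvec(s_['orientation']).as_matrix()
for g in([.4946,.0868,.160],):print(T.T@(np.array(g)-s_['tcp_pos'])*100)
E
```

```text
[ 82  80 202 158  65  33  40  62  54  54  56  53  58  52  59  58  64  61
  60  59  63  57  51  29  64 219 248 241 241]
[ 7  8 19 19 75]
top (np.float64(231.0), np.float64(226.0)) [0.49351236 0.08689411 0.126     ] [231.06116036 225.40786638]
[227 211 131 103 106  91  33  29  41  37  29  29  35  34  31  38  32  30
  30  32  30  35  32  22  87 125 125 119 124]
[  8  11  18  13 190]
scene (np.float64(263.5), np.float64(164.0)) [0.50175455 0.08473348 0.126     ] [263.69986574 161.62808564]
[42.6957481  28.50036068  4.46204411]
```

```bash
python3 -m jog '[{"delta_pos":[4.2,2.8,0],"dr":[0,0,0],"hand":0},{"delta_pos":[4.2,2.8,0],"dr":[0,0,0],"hand":0},{"delta_pos":[4.2,2.8,0],"dr":[0,0,0],"hand":0},{"delta_pos":[4.2,2.8,0],"dr":[0,0,0],"hand":0},{"delta_pos":[4.2,2.8,0],"dr":[0,0,0],"hand":0},{"delta_pos":[4.2,2.8,0],"dr":[0,0,0],"hand":0},{"delta_pos":[4.2,2.8,0],"dr":[0,0,0],"hand":0},{"delta_pos":[4.2,2.8,0],"dr":[0,0,0],"hand":0}]' 40
python3 -m jog '[{"delta_pos":[4.5,3.0,2],"dr":[0,0,0],"hand":0},{"delta_pos":[4.5,3.0,2],"dr":[0,0,0],"hand":0},{"delta_pos":[0,0,0],"dr":[0,0,-0.115],"hand":0},{"delta_pos":[0,0,0],"dr":[0,0,-0.114],"hand":0},{"delta_pos":[0,0,0],"dr":[0,0,0],"hand":0},{"delta_pos":[0,0,0],"dr":[0,0,0],"hand":0}]'
cat > rel.py <<'E'
import sys; from h import *
s=env.read_state();T=R.from_rotvec(s['orientation']).as_matrix()
print(s['time'],s['tcp_pos'],T.round(3).tolist(),s['contact_force'],s['opening'])
for a in sys.argv[1:]: print(a,(T.T@(np.array(eval(a))-s['tcp_pos'])*100).round(2))
E
python3 rel.py .494,.087,.128
```

```text
time: 1.1
tcp_pos: [0.4335, 0.1762, 0.2046]
orientation: [3.085, -0.594, -0.001]
contact_force: [1.1, 0.9, 0.4]
opening: 0.0004
time: 1.85
tcp_pos: [0.4942, 0.0887, 0.1647]
orientation: [3.132, -0.241, -0.0]
contact_force: [-0.5, 0.8, -0.8]
opening: 0.0
1.85 [0.49415358 0.0887451  0.16474491] [[0.988, -0.153, -0.0], [-0.153, -0.988, 0.0], [-0.0, 0.0, -1.0]] [-0.46737722  0.81409664 -0.78025637] 3.706408196721506e-05
.494,.087,.128 [0.01 0.17 3.67]
```

```bash
python3 -m jog '[{"delta_pos":[0,0.17,1.8],"dr":[0,0,0],"hand":0},{"delta_pos":[0,0,1.7],"dr":[0,0,0],"hand":0},{"delta_pos":[0,0,0.6],"dr":[0,0,0],"hand":0},{"delta_pos":[0,0,0.5],"dr":[0,0,0],"hand":0},{"delta_pos":[0,0,0],"dr":[0,0,0],"hand":0}]'
python3 -m jog '[{"delta_pos":[0,0,0.6],"dr":[0,0,0],"hand":0},{"delta_pos":[0,0,0.6],"dr":[0,0,0],"hand":0},{"delta_pos":[0,0,0.5],"dr":[0,0,0],"hand":0},{"delta_pos":[0,0,0],"dr":[0,0,0],"hand":0}]'
```

```text
time: 2.48
tcp_pos: [0.4941, 0.087, 0.119]
orientation: [-3.133, 0.239, -0.0]
contact_force: [-0.1, -0.2, 0.8]
opening: 0.0001
time: 2.98
tcp_pos: [0.4937, 0.0868, 0.1013]
orientation: [3.132, -0.238, -0.002]
contact_force: [0.5, -1.1, 0.2]
opening: -0.0001
```

```bash
python3 - <<'E'
from h import *
a=shot('scene')['frame'][110:290,170:350];b=shot('top')['frame'][120:300,160:340]
im=np.hstack([cv2.resize(x,(400,400),interpolation=cv2.INTER_CUBIC) for x in(a,b)])
cv2.imwrite('pics/p1.png',im[...,::-1])
E
```

```text
(no output)
```

View pics/p1.png

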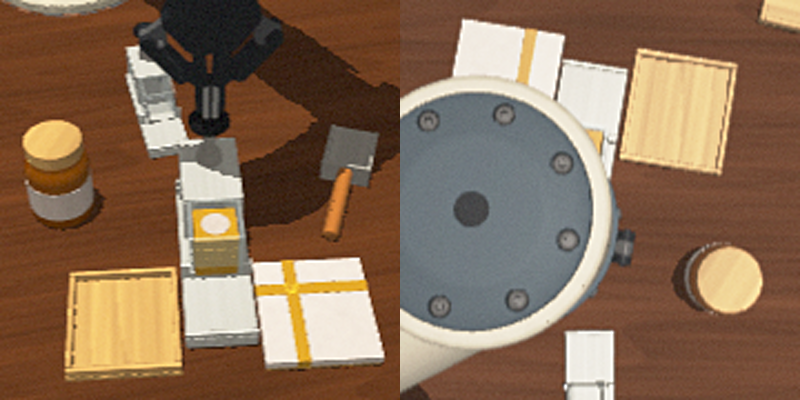

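```bash
python3 rel.py; python3 - <<'E'
from h import *
c=shot('scene','p2.png');s=env.read_state()
p=proj(c,s['tcp_pos']);print(p,proj(c,np.array(s['tcp_pos'])+[0,0,.03]))
u,v=263,155
im=c['frame'][v-55:v+55,u-55:u+55]
im=cv2.resize(im,(770,770)[:2],interpolation=cv2.INTER_CUBIC)[:600]
im=np.clip(im.astype(float)*2,0,255).astype(np.uint8).copy()
q=((p-[u-55,v-55])*7).astype(int);cv2.circle(im,tuple(int(x) for x in q),5,(0,255,0),2)
cv2.imwrite('pics/p2.png',im[...,::-1])
E
```

```text
3.075 [0.49415468 0.08694467 0.10194622] [[0.989, -0.151, 0.0], [-0.151, -0.989, -0.0], [0.0, 0.0, -1.0]] [ 1.19889954  0.46483822 -0.37846917] -0.0004224925264127428
[263.63961793 170.18601483] [263.75284416 159.25074988]
```

View pics/p2.png

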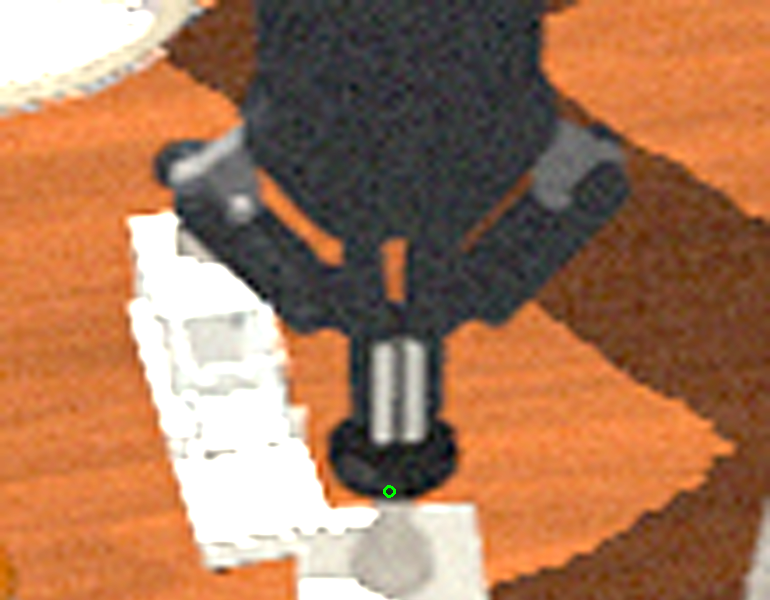

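The cap is still up and the fingertips seem to be about 20 mm above the reported TCP (circle at (389,491), tips at (398,440)). There is no contact force, so I go down in small steps and watch the force.

```bash
python3 -m jog '[{"delta_pos":[0,0,0.3],"dr":[0,0,0],"hand":0},{"delta_pos":[0,0,0],"dr":[0,0,0],"hand":0}]'
python3 -m jog '[{"delta_pos":[0,0,0.3],"dr":[0,0,0],"hand":0},{"delta_pos":[0,0,0],"dr":[0,0,0],"hand":0}]'
python3 -m jog '[{"delta_pos":[0,0,0.4],"dr":[0,0,0],"hand":0},{"delta_pos":[0,0,0],"dr":[0,0,0],"hand":0}]'; python3 -m jog '[{"delta_pos":[0,0,0],"dr":[0,0,0],"hand":0}]'
```

```text
time: 3.38
tcp_pos: [0.4945, 0.0871, 0.0992]
orientation: [-3.132, 0.238, -0.001]
contact_force: [-1.2, 0.4, 2.9]
opening: 0.0002
time: 3.62
tcp_pos: [0.4944, 0.0871, 0.0961]
orientation: [-3.132, 0.238, -0.001]
contact_force: [0.9, 0.9, 2.4]
opening: -0.0
time: 3.88
tcp_pos: [0.4944, 0.0871, 0.0921]
orientation: [-3.132, 0.238, -0.001]
contact_force: [0.3, 1.6, 3.7]
opening: 0.0001
time: 4.0
tcp_pos: [0.4944, 0.087, 0.0921]
orientation: [-3.132, 0.238, -0.001]
contact_force: [1.7, 0.1, 3.5]
opening: -0.0002
```

```bash
python3 -m jog '[{"delta_pos":[0,0,0.4],"dr":[0,0,0],"hand":0},{"delta_pos":[0,0,0.4],"dr":[0,0,0],"hand":0},{"delta_pos":[0,0,0.4],"dr":[0,0,0],"hand":0},{"delta_pos":[0,0,0],"dr":[0,0,0],"hand":0}]'
python3 -m jog '[{"delta_pos":[0,0,0.3],"dr":[0,0,0],"hand":0},{"delta_pos":[0,0,0.3],"dr":[0,0,0],"hand":0},{"delta_pos":[0,0,0],"dr":[0,0,0],"hand":0}]'
python3 - <<'E'
from h import *
c=shot('scene');s=env.read_state()
im=cv2.resize(c['frame'][100:290,180:340],(673,800))[:,:];im=cv2.resize(im,(505,600))
cv2.imwrite('pics/p3.png',im[...,::-1])
E
```

```text
time: 4.5
tcp_pos: [0.4944, 0.0871, 0.0802]
orientation: [-3.132, 0.238, -0.001]
contact_force: [0.3, 0.4, 4.3]
opening: 0.0
time: 4.88
tcp_pos: [0.4945, 0.0871, 0.0743]
orientation: [-3.132, 0.238, -0.001]
contact_force: [0.5, 0.9, 5.9]
opening: 0.0002
```

View pics/p3.png

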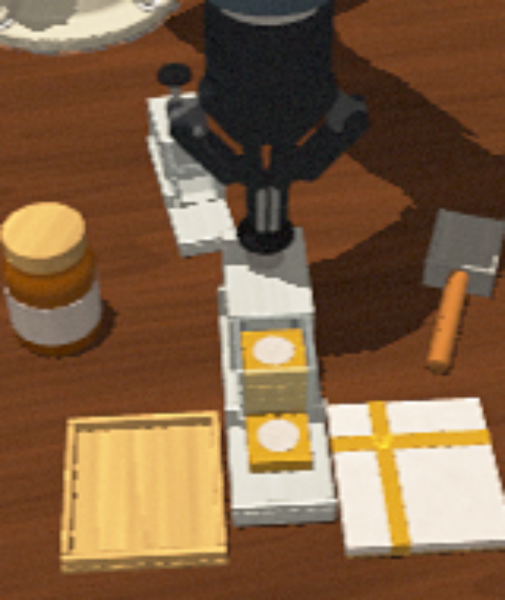

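The chocolate is coming out onto the ledge (its seal is at about (279,437)), and pressing continues to the end stop.

```bash
python3 -m jog '[{"delta_pos":[0,0,0.2],"dr":[0,0,0],"hand":0},{"delta_pos":[0,0,0],"dr":[0,0,0],"hand":0}]'
python3 -m jog '[{"delta_pos":[0,0,0.2],"dr":[0,0,0],"hand":0},{"delta_pos":[0,0,0],"dr":[0,0,0],"hand":0}]'
python3 -m jog '[{"delta_pos":[0,0,0.15],"dr":[0,0,0],"hand":0},{"delta_pos":[0,0,0],"dr":[0,0,0],"hand":0}]'
```

```text
time: 5.18
tcp_pos: [0.4945, 0.0871, 0.0725]
orientation: [-3.132, 0.238, -0.002]
contact_force: [-0.7, 0.7, 6.3]
opening: -0.0001
time: 5.42
tcp_pos: [0.4945, 0.0871, 0.0705]
orientation: [-3.132, 0.238, -0.002]
contact_force: [-0.6, -0.1, 6.8]
opening: -0.0001
time: 5.68
tcp_pos: [0.4945, 0.0871, 0.0697]
orientation: [-3.132, 0.237, -0.002]
contact_force: [-3.5, 1.4, 10.6]
opening: 0.0001
```

```bash
python3 -m jog '[{"delta_pos":[0,0,0.1],"dr":[0,0,0],"hand":0},{"delta_pos":[0,0,0],"dr":[0,0,0],"hand":0}]'; python3 -m jog '[{"delta_pos":[0,0,0.1],"dr":[0,0,0],"hand":0},{"delta_pos":[0,0,0],"dr":[0,0,0],"hand":0}]'
```

```text
time: 5.92
tcp_pos: [0.4946, 0.087, 0.0696]
orientation: [-3.132, 0.237, -0.003]
contact_force: [-6.1, 1.3, 17.7]
opening: -0.0003
time: 6.18
tcp_pos: [0.4947, 0.0871, 0.0695]
orientation: [-3.132, 0.237, -0.004]
contact_force: [-8.8, 1.2, 23.6]
opening: 0.0002
```

Fully down: the force rises to 24 N with no more travel. The reported TCP is 0.0697 where the cap top must be 0.096, so the real tips are about 26 mm above the reported TCP. I release and look at the ledge.

```bash
python3 -m jog '[{"delta_pos":[0,0,-1],"dr":[0,0,0],"hand":0},{"delta_pos":[0,0,-1.2],"dr":[0,0,0],"hand":0},{"delta_pos":[0,0,-2],"dr":[0,0,0],"hand":0},{"delta_pos":[0,0,-4],"dr":[0,0,0],"hand":0},{"delta_pos":[0,6,-4],"dr":[0,0,0],"hand":0},{"delta_pos":[-2,6,0],"dr":[0,0,0],"hand":0},{"delta_pos":[-3,5,0],"dr":[0,0,0],"hand":0},{"delta_pos":[0,0,0],"dr":[0,0,0],"hand":0}]'
python3 - <<'E'
from h import *
c=shot('top');d=shot('scene')
a=cv2.resize(c['frame'][130:260,160:330],(523,400),interpolation=cv2.INTER_CUBIC);b=cv2.resize(d['frame'][100:290,180:340],(277*400//329,400))
im=np.hstack([a,b[:, :270]]);cv2.imwrite('pics/p4.png',im[...,::-1])
h=cv2.cvtColor(c['frame'],cv2.COLOR_RGB2HSV);H,S,V=[h[...,i].astype(int) for i in range(3)]
# gold components
m=((H>12)&(H<28)&(S>130)&(V>150)).astype(np.uint8);n,l,st,ce=cv2.connectedComponentsWithStats(m[130:260,200:270]) 
for s in st[1:]:
    if s[4]>20: print('gold',s+[200,130,0,0,0])
e=np.array([.9885,-.151,0]);w=np.array([-.151,-.9885,0]);o=np.array([.5737,.0747,0])-.01*e
for x in(-.035,-.059,-.076,-.1): print(x,proj(c,o-x*e+[0,0,.03]))
E
```

```text
time: 7.18
tcp_pos: [0.4175, -0.067, 0.1829]
orientation: [-3.132, 0.244, 0.003]
contact_force: [0.8, 0.9, -0.1]
opening: 0.0001
gold [212 133  10  32 129]
gold [235 158  20  18 126]
gold [200 164  10   6  36]
gold [215 167  14   6  50]
gold [208 170   6  14  51]
gold [230 179  21  19 157]
-0.035 [242.35577899 177.46806093]
-0.059 [244.21523401 166.43341756]
-0.076 [245.52518285 158.65973218]
-0.1 [247.36449387 147.74463016]
```

View pics/p4.png

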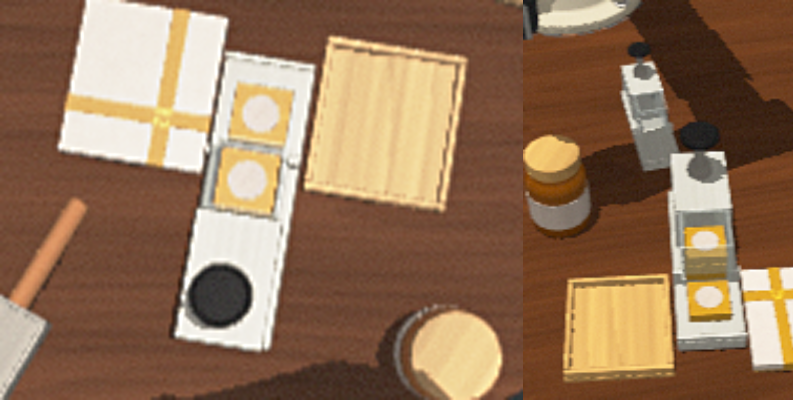

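The plunger is up. The chocolate is on the ledge at x' of about -60 mm, y' about 0 (top view (260,113)). I move to the giftbox side, tilt the tool away from the tower, and check before going down.

```bash
python3 rel.py .6277,.112,.183 
python3 -m jog '[{"delta_pos":[2.3,-4.1,0],"dr":[0,0,0],"hand":0},{"delta_pos":[2.3,-4.1,0],"dr":[0,0,0],"hand":0},{"delta_pos":[2.3,-4.1,0],"dr":[0,0,0],"hand":0},{"delta_pos":[2.3,-4.1,0],"dr":[0,0,0],"hand":0},{"delta_pos":[3,0,0],"dr":[0,0,0],"hand":0},{"delta_pos":[3,0,0],"dr":[0,-0.1,0],"hand":0},{"delta_pos":[0,0,0],"dr":[0,-0.1,0],"hand":0},{"delta_pos":[0,0,0],"dr":[0,0,0],"hand":0}]'
python3 rel.py .6277,.112,.08 .6277,.112,-.0015
```

```text
7.275 [ 0.41975084 -0.06522322  0.18277988] [[0.988, -0.153, -0.001], [-0.153, -0.988, 0.0], [-0.001, -0.0, -1.0]] [ 0.09799545  0.00305685 -0.52292486] 0.00027897866848847897
.6277,.112,.183 [ 17.85 -20.69  -0.04]
time: 8.28
tcp_pos: [0.5964, 0.075, 0.1792]
orientation: [-3.102, 0.236, 0.321]
contact_force: [-0.2, 0.3, -0.4]
opening: 0.0003
8.275 [0.59643854 0.07495348 0.17918656] [[0.968, -0.151, -0.202], [-0.149, -0.988, 0.029], [-0.204, 0.002, -0.979]] [-0.23915302  0.31267331 -0.39996491] 0.0002580115960656872
.6277,.112,.08 [ 4.5  -4.15  9.18]
.6277,.112,-.0015 [ 6.17 -4.17 17.16]
```

```bash
python3 -m jog '[{"delta_pos":[2.5,-2.15,0],"dr":[0,0,0],"hand":0},{"delta_pos":[2,-2,1.2],"dr":[0,0,0],"hand":0},{"delta_pos":[0,0,4],"dr":[0,0,0],"hand":0},{"delta_pos":[0,0,4],"dr":[0,0,0],"hand":0},{"delta_pos":[0,0,0],"dr":[0,0,0],"hand":0}]'
python3 rel.py .6277,.112,.0285 .6277,.112,-.0015
```

```text
time: 8.9
tcp_pos: [0.6243, 0.1119, 0.0811]
orientation: [-3.104, 0.234, 0.322]
contact_force: [0.5, 0.1, 0.1]
opening: -0.0003
8.9 [0.62430942 0.11186658 0.08113402] [[0.968, -0.15, -0.203], [-0.147, -0.989, 0.028], [-0.205, 0.003, -0.979]] [0.50133394 0.11855217 0.14047227] -0.0002715765364589317
.6277,.112,.0285 [ 1.4  -0.08  5.08]
.6277,.112,-.0015 [ 2.02 -0.09  8.02]
```

```bash
python3 -m jog '[{"delta_pos":[0.7,0,2.5],"dr":[0,0,0],"hand":0},{"delta_pos":[0.7,-0.1,2.6],"dr":[0,0,0],"hand":0},{"delta_pos":[0.2,0,0.9],"dr":[0,0,0],"hand":0},{"delta_pos":[0,0,0],"dr":[0,0,0],"hand":0}]'
python3 - <<'E'
from h import *
c=shot('scene');d=shot('wrist');s=env.read_state();T=R.from_rotvec(s['orientation']).as_matrix()
t=np.array(s['tcp_pos'])-.026*T[:,2];print(t,proj(c,t),s['contact_force'])
im=c['frame'][120:290,195:345].copy();im=cv2.resize(im,(450,510),interpolation=cv2.INTER_CUBIC)
q=(proj(c,t)-[195,120])*3;cv2.circle(im,(int(q[0]),int(q[1])),4,(0,255,0),1)
w=cv2.resize(d['frame'],(340,255));w=np.vstack([w,np.zeros((255,340,3),np.uint8)])
cv2.imwrite('pics/p5.png',np.hstack([im,w])[...,::-1])
E
```

```text
time: 9.4
tcp_pos: [0.6319, 0.1119, 0.0231]
orientation: [-3.102, 0.235, 0.309]
contact_force: [0.0, -0.5, 0.3]
opening: 0.0
[0.63740495 0.11111547 0.04934228] [292.01961029 236.46301429] [-0.55081734  0.24068905  0.71019531]
```

View pics/p5.png

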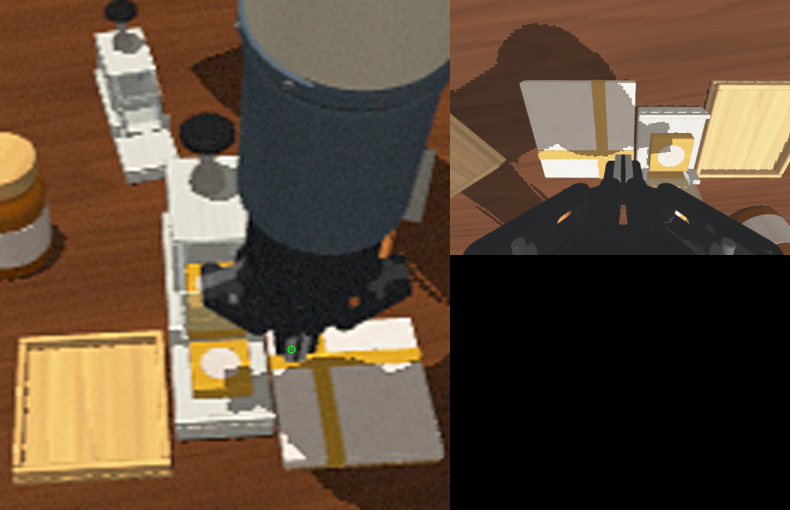

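```bash
python3 -m jog '[{"delta_pos":[0.25,0,1.2],"dr":[0,0,0],"hand":0},{"delta_pos":[0.2,0,0.9],"dr":[0,0,0],"hand":0},{"delta_pos":[0,0,0],"dr":[0,0,0],"hand":0}]'
python3 -m jog '[{"delta_pos":[0,0,0.3],"dr":[0,0,0],"hand":0},{"delta_pos":[0,0,0],"dr":[0,0,0],"hand":0}]';python3 rel.py
```

```text
time: 9.88
tcp_pos: [0.6305, 0.1114, -0.0009]
orientation: [-3.102, 0.236, 0.315]
contact_force: [-0.4, 0.8, -0.1]
opening: -0.0003
time: 10.12
tcp_pos: [0.6308, 0.1118, -0.0025]
orientation: [-3.102, 0.236, 0.311]
contact_force: [0.4, -0.6, -0.9]
opening: 0.0002
10.125 [ 0.63081239  0.11175355 -0.0025087 ] [[0.969, -0.151, -0.196], [-0.148, -0.989, 0.03], [-0.199, 0.0, -0.98]] [ 0.43185334 -0.58763512 -0.90425304] 0.00016897363068197658
```

```bash
python3 -m jog '[{"delta_pos":[0,0.8,0],"dr":[0,0,0],"hand":0},{"delta_pos":[0,0.7,0],"dr":[0,0,0],"hand":0},{"delta_pos":[0,0.7,0],"dr":[0,0,0],"hand":0},{"delta_pos":[0,0.7,0],"dr":[0,0,0],"hand":0},{"delta_pos":[0,0.7,0],"dr":[0,0,0],"hand":0},{"delta_pos":[0,0.7,0],"dr":[0,0,0],"hand":0},{"delta_pos":[0,0,0],"dr":[0,0,0],"hand":0}]'
python3 - <<'E'
from h import *
c=shot('scene');d=shot('wrist')
im=cv2.resize(c['frame'][170:290,195:345],(450,360),interpolation=cv2.INTER_CUBIC)
w=cv2.resize(d['frame'][60:310,120:512],(342,218));w=np.vstack([w,np.zeros((142,342,3),np.uint8)])
cv2.imwrite('pics/p6.png',np.hstack([im,w])[...,::-1])
E
python3 rel.py
```

```text
time: 11.0
tcp_pos: [0.6242, 0.0686, -0.0024]
orientation: [-3.102, 0.237, 0.311]
contact_force: [0.6, -0.9, -0.4]
opening: 0.0005
11.1 [ 0.6242579   0.06921634 -0.00253648] [[0.969, -0.151, -0.197], [-0.148, -0.988, 0.03], [-0.199, 0.0, -0.98]] [ 0.12202958 -0.31449048 -0.19283236] -0.0001322900410545752
```

View pics/p6.png

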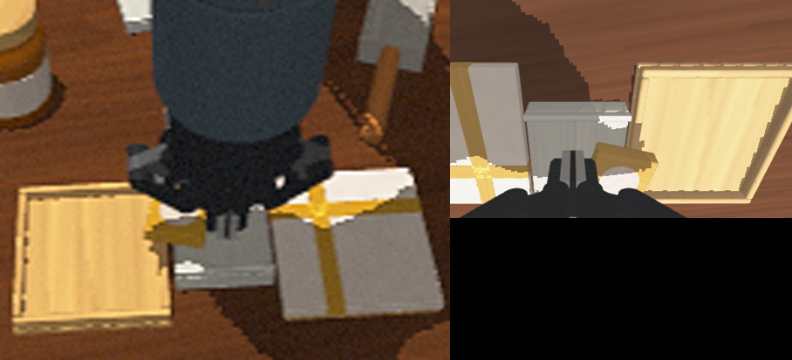

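The chocolate has moved to the deck edge with a small yaw. I continue, shifting the fingers 5 mm inward.

```bash
python3 -m jog '[{"delta_pos":[-0.25,0.5,0],"dr":[0,0,0],"hand":0},{"delta_pos":[-0.25,0.5,0],"dr":[0,0,0],"hand":0},{"delta_pos":[0,0.6,-0.05],"dr":[0,0,0],"hand":0},{"delta_pos":[0,0.6,0],"dr":[0,0,0],"hand":0},{"delta_pos":[0,0.6,0],"dr":[0,0,0],"hand":0},{"delta_pos":[0,0.6,0],"dr":[0,0,0],"hand":0},{"delta_pos":[0,0.3,0],"dr":[0,0,0],"hand":0},{"delta_pos":[0,0,0],"dr":[0,0,0],"hand":0}]'
python3 - <<'E'
from h import *
c=shot('scene');d=shot('wrist')
im=cv2.resize(c['frame'][170:290,195:345],(450,360),interpolation=cv2.INTER_CUBIC)
w=cv2.resize(d['frame'][60:310,120:512],(342,218));w=np.vstack([w,np.zeros((142,342,3),np.uint8)])
cv2.imwrite('pics/p7.png',np.hstack([im,w])[...,::-1])
E
python3 rel.py
```

```text
time: 12.1
tcp_pos: [0.614, 0.0331, -0.001]
orientation: [-3.102, 0.236, 0.311]
contact_force: [-0.2, -0.6, -0.4]
opening: -0.0004
12.2 [ 0.61403746  0.03346932 -0.00099435] [[0.969, -0.151, -0.196], [-0.148, -0.989, 0.03], [-0.199, -0.0, -0.98]] [ 0.43445366 -0.20007799  0.17145125] 0.00027030441602510203
```

View pics/p7.png

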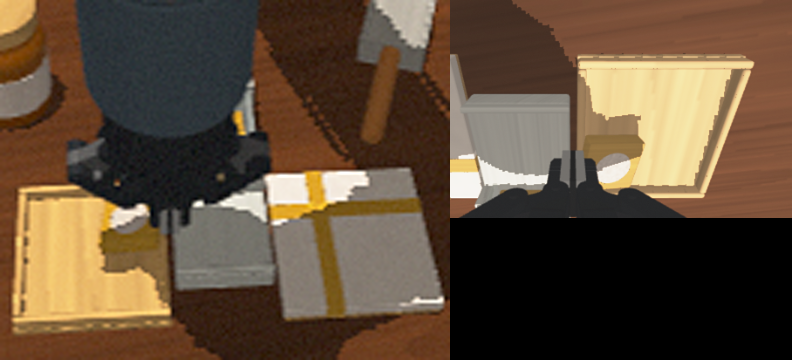

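Mostly in the tray; I push 12 mm more, then lift and inspect.

```bash
python3 -m jog '[{"delta_pos":[0,0.6,0],"dr":[0,0,0],"hand":0},{"delta_pos":[0,0.6,0],"dr":[0,0,0],"hand":0},{"delta_pos":[0,0,0],"dr":[0,0,0],"hand":0}]'
python3 -m jog '[{"delta_pos":[0,-0.5,0],"dr":[0,0,0],"hand":0},{"delta_pos":[0,0,-3],"dr":[0,0,0],"hand":0},{"delta_pos":[0,0,-6],"dr":[0,0,0],"hand":0},{"delta_pos":[0,0,-6],"dr":[0,0,0],"hand":0},{"delta_pos":[-2,-5,0],"dr":[0,0,0],"hand":0},{"delta_pos":[-3,-5,0],"dr":[0,0,0],"hand":0},{"delta_pos":[-3,-5,0],"dr":[0,0,0],"hand":0},{"delta_pos":[-3,-5,0],"dr":[0,0,0],"hand":0}]'
python3 -m jog '[{"delta_pos":[-3,-5,0],"dr":[0,0,0],"hand":0},{"delta_pos":[-3,-5,0],"dr":[0,0,0],"hand":0},{"delta_pos":[-2,0,0],"dr":[0,0,0],"hand":0},{"delta_pos":[0,0,0],"dr":[0,0,0],"hand":0},{"delta_pos":[0,0,0],"dr":[0,0,0],"hand":0}]'
python3 - <<'E'
from h import *
c=shot('top');d=shot('scene')
a=cv2.resize(c['frame'][130:260,160:330],(523,400),interpolation=cv2.INTER_CUBIC);b=cv2.resize(d['frame'][170:290,190:300],(277,302),interpolation=cv2.INTER_CUBIC)
b=np.vstack([b,np.zeros((98,277,3),np.uint8)]);cv2.imwrite('pics/p8.png',np.hstack([a,b])[...,::-1])
h=cv2.cvtColor(c['frame'],cv2.COLOR_RGB2HSV);H,S,V=[h[...,i].astype(int) for i in range(3)]
e=np.array([.9885,-.151,0]);w=np.array([-.151,-.9885,0]);t=np.array([.6187,-.0204,0])
for n,cc in(('top',c),('scene',d)):
    hs=cv2.cvtColor(cc['frame'],cv2.COLOR_RGB2HSV).astype(int);m=((hs[...,0]>12)&(hs[...,0]<28)&(hs[...,1]>150)&(hs[...,2]>120)).astype(np.uint8)
    k=np.zeros_like(m);pts=np.array([proj(cc,t+a*e+b*w+[0,0,.012]) for a,b in((-.048,-.043),(.048,-.043),(.048,.043),(-.048,.043))]);cv2.fillConvexPoly(k,pts.astype(int),1)
    ct=max(cv2.findContours(cv2.morphologyEx(m*k,cv2.MORPH_CLOSE,np.ones((13,13))),0,1)[0],key=cv2.contourArea)
    r=cv2.minAreaRect(ct);p=ray(cc,*r[0],.017)-t;print(n,r,'tray rel x,y mm',-p@e*1e3,-p@w*1e3)
E
```

```text
time: 12.58
tcp_pos: [0.6121, 0.0209, -0.0009]
orientation: [-3.102, 0.237, 0.311]
contact_force: [0.0, 0.1, 0.1]
opening: 0.0002
time: 13.58
tcp_pos: [0.5651, 0.2381, 0.1682]
orientation: [-3.102, 0.235, 0.311]
contact_force: [1.0, 0.5, -0.6]
opening: 0.0002
time: 14.2
tcp_pos: [0.5039, 0.3465, 0.1838]
orientation: [-3.102, 0.236, 0.311]
contact_force: [-0.4, -0.6, -0.6]
opening: -0.0004Traceback (most recent call last):
  File "<stdin>", line 10, in <module>
ValueError: max() iterable argument is empty
```

View pics/p8.png

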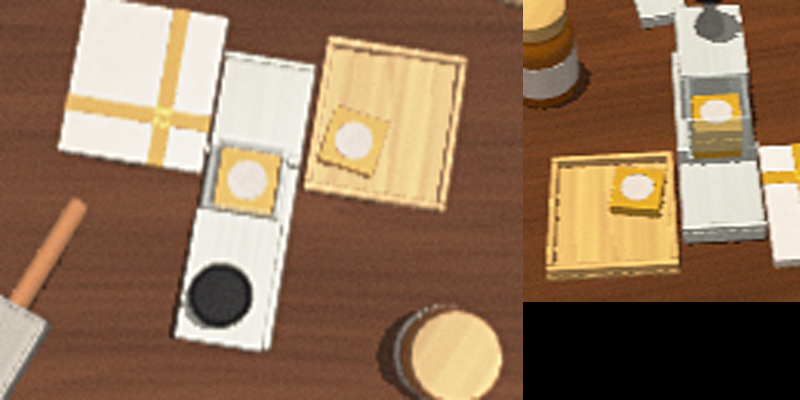

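The chocolate sits inside the tray at top-crop (353,141) and scene-crop (637,188), and the plunger is up. I use its seal to check the position and that it lies flat.

```bash
python3 - <<'E'
from h import *
e=np.array([.9885,-.151,0]);w=np.array([-.151,-.9885,0]);t=np.array([.6187,-.0204,0])
for n,u,v in(('top',274.7,175.8),('scene',235.3,244.7)):
    c=shot(n);f=c['frame'].astype(int);s=f.max(2)-f.min(2);m=((s<60)&(f.max(2)>140)).astype(np.uint8)
    k,l,st,ce=cv2.connectedComponentsWithStats(m[int(v)-9:int(v)+9,int(u)-9:int(u)+9]);i=l[9,9];uv=ce[i]+[int(u)-9,int(v)-9]
    p=ray(c,*uv,.017);q=p-t;print(n,uv,st[i],p,'tray x,y mm',-q@e*1e3,-q@w*1e3)
E
```

```text
top [274.45132743 175.28318584] [  4   4  12  12 113] [0.60576175 0.00242447 0.017     ] tray x,y mm 16.235954563841627 20.60830842988079
scene [234.91 243.68] [  3   4  13  10 100] [0.60620446 0.00220153 0.017     ] tray x,y mm 15.764670262777399 20.454790836058276
```

```bash
python3 - <<'E'
from h import *
a=np.mean([shot('top')['frame'][150:200,252:312].astype(float) for _ in range(4)],0);b=np.mean([shot('scene')['frame'][225:285,195:265].astype(float) for _ in range(4)],0)
im=np.hstack([cv2.resize(x.astype(np.uint8),(400,400),interpolation=cv2.INTER_CUBIC) for x in(a,b)])
cv2.imwrite('pics/p9.png',im[...,::-1])
E
```

```text
(no output)
```

View pics/p9.png

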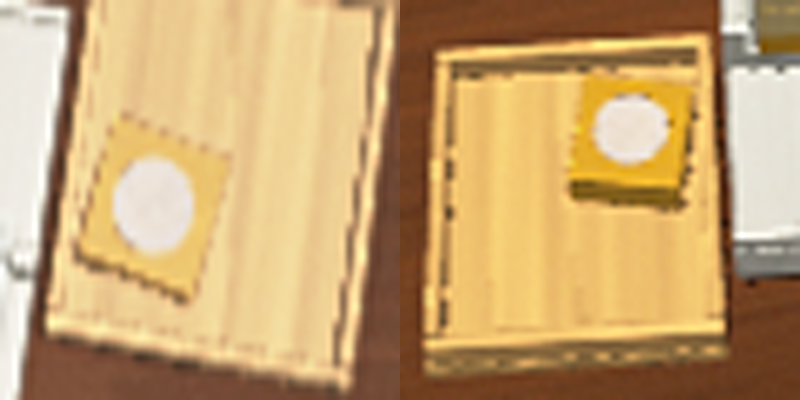

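```bash
python3 - <<'E'
from h import *
e=np.array([.9885,-.151,0]);w=np.array([-.151,-.9885,0]);t=np.array([.6187,-.0204,0])
c=shot('top');d=shot('scene')
f=lambda X,Y:(252+X*.15,150+Y*.125); g=lambda X,Y:(195+(X-400)*.175,225+Y*.15)
for n,cc,F,P in(('top',c,f,[(125,116),(230,157),(190,300),(78,252)]),('scene',d,g,[(585,78),(572,182),(680,188),(693,85)])):
    for p in P:
        q=ray(cc,*F(*p),.017)-t;print(n,p,(-q@e*1e3).round(1),(-q@w*1e3).round(1))
E
```

```text
top (125, 116) -5.7 32.1
top (230, 157) -0.1 -3.1
top (190, 300) 40.3 3.7
top (78, 252) 33.3 41.3
scene (585, 78) 34.7 5.4
scene (572, 182) -4.4 0.5
scene (680, 188) -8.9 37.9
scene (693, 85) 29.5 44.1
```

```bash
python3 -c "
from h import *
print(env.job_done(),env.read_state()['time'])"
```

```text
the job is handed in; nothing more can be done
the job is handed in; nothing more can be done
```

I pressed the plunger to its stop once and let it spring back. I then pushed the dispensed chocolate sideways, without lifting it, off the ledge into the tray nearest the robot, and handed the job in after about 16 of the 42 s. The hand-in gave no verdict.

**Last checks**
- **Chocolate:** the two cameras put its seal within 0.5 mm of each other at the height expected for lying flat. Its centre is about 16 mm (x) and 21 mm (y) from the tray centre, inside the 40 and 35 mm limits.
- **Dispenser:** in the last pictures the plunger is up and the other chocolates are still in the tower.
- **Other things:** the tray, box, jar and scoop look unmoved by eye; I did not measure them again. The arm had pulled back clear.

**What disagreed**
- **Finger tips:** when shut, they touch about 26 mm above the reported TCP. The cap's end stop came at a reported 0.070 m instead of 0.096 m. I allowed for this when pushing.
- **Chocolate corners:** my corner readings from the two views scatter by 4 to 5 mm. One corner lies within a few millimetres of the tray wall, so flatness there rests on the seal check and the look of the picture.
- **Colour-mask check:** one of these failed on the final view, so I used the seal instead.

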